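# Zero the comparator, then unlock and hold its probe lifted

### The arm

A 6-joint arm with a two-finger parallel gripper is mounted at the origin on the work surface. World frame = base frame: x ahead of the robot, y to its left, z up, the work surface at z = 0. Lengths are in mm, angles in rad, forces in N, time in s.
With the tool pointing down it reaches from about 400 to 925 mm from the base axis. Payload 12.5 kg.
Tool frame: the origin (TCP) lies on the mounting face of the last link; the fingertips stand 190 mm ahead of it and the grasp point (between the pads) lies 171 mm ahead of it (env.tcp_to_tips is the distance from the TCP to the fingertips, in mm); x points along the fingers, y is the direction in which the jaws open and shut, and the axes are right-handed (so a half turn about x gives the same grasp; the last joint's range is limited). The gripper opens to 95 mm and grips with 3 to 60 N. Pads are 20 mm wide; open, the fingers measure 119 mm over their backs; the gripper's body (75 mm by 180 mm) begins 59 mm behind the grasp point.
Start: joints at [1.11, 0.491, 1.559, -0, 1.092, -0.106], TCP at [217.103, 586.081, 404.761] pointing down, gripper open.
Joint ranges: [-3.1, 3.1], [-0.84, 2.19], [0.05, 2.79], [-1.13, 4.28], [0.06, 2.93], [-2.69, 2.69]. Speed limits (rad/s): [2.22, 2.22, 2.79, 3.14, 3.14, 3.14].

### API

Orientations are given as [roll, pitch, yaw] about the fixed x, y, z axes, in that order (R = Rz(yaw) Ry(pitch) Rx(roll)).
In Python, from cell import monitor, cams, job, env gives the robot as it stands. The module is installed in compiled form; this text tells all that it offers.
- The arm moves only by the tool apply_moves, never from a script. Its argument "series" is a list of rows, each a list of 3 entries, a list of its own where there are three numbers: the closure, from -1 (fully open) to 1 (shut), so that 0 is half open, then the shift along the tool's x, y, z in cm, then the turn about the tool's x in rad. A call has 1 to 20 rows; each row is the pose to reach, as a shift and turn from the pose commanded when the call began, along the tool's axes at that moment; what a row does not reach only later rows make up. A row lasts 1/8 s, in which the tool goes at most 62.5 mm and 10.7 degrees, less where a joint would pass 70% of its speed; a pose out of reach is approached as far as the arm can. A call with a gripper value outside its range is refused whole. The fingers move at their own pace and stop on an object; the grip force is fixed at half the most. Time passes only in rows, so rows that repeat a pose let the fingers close. It gives the time, the measured TCP pose, the force and the opening at its end, in the units of the state.
- monitor.state(): the state, without advancing time (a new reading comes with each control period).
- cams.read_camera(name): name is "scene" or "top"; returns a dict with "image" (480x640x3 uint8, red, green, blue), "fx", "fy", "cx", "cy" (pixels), "position" and "orientation" of the camera in the world. Camera axes: x right, y down, z forward; pixel columns grow to the right and rows downward; lengths in mm; the calibration is good to about 2 mm. A picture is of the moment at which its call begins. There is no depth.
- job.job_done(): hands the job in, once; it reports no verdict.
The state is a dict: "t": time; "joints": joint angles; "qvel": joint speeds; "tau": joint torques, N m; "eef_pos": TCP position; "tcp_rot": TCP orientation; "ft_force": force on the tool from outside, world axes, zero at the start; "moment": the same for the moment, N m; "opening": opening from 0.0 (shut) to 1.0 (fully open).
Only numpy, scipy, OpenCV 4.12 (cv2) and the standard library are available. Lean on these libraries where they do the work, as an engineer would, in place of code of your own. Each camera call takes 0.05 s, during which the arm holds its last target. There are 200 camera calls.

### The job

Zero the gauge by pressing the spring plunger on the grey control box down to its stop, and let it come back up. Then flip the safety catch on the comparator stand right over so that its bar is clear of the lift lever, pull the lever fully towards the front of the stand, and finish while still holding it there so that the probe stays lifted. Do not force the lever against the engaged catch, and leave the loose things on the table and the stand where they are.

Things in the scene. Friction and masses are not known exactly. Their poses are not given: they have to be found in the camera images.
- stand: fixed comparator stand: black base 200 (x) by 380 (y) by 40 mm high, origin at the centre of its underside, x pointing to its rear, away from the operator, z up. Anvil block and column (340 mm high) with measuring head (at 160 to 290 mm) stand on its +y half: x -75 to 95, y 50 to 170 mm; lift lever at y = -70, catch at y = -140 mm. Place and yaw differ each time
- range_box: fixed grey control box 85 x 95 x 50 mm with a turning selector knob (36 mm wide, 30 mm high) on top; not used in this job. It and the box with the plunger may stand in either place to the right of the stand; origin at the centre of its underside
- zero_box: fixed grey control box 85 x 95 x 50 mm carrying the zero plunger at the middle of its top; origin at the centre of its underside, x and y along its sides
- plunger (a joint): travel of the zero plunger, m: 0 = up, 0.014 = down on its stop. It is a round black head 32 mm wide, 10 mm thick, on a 14 mm steel stem; a spring pushes it up again, about 2 N at the start and 6 N at the stop
- plunger_top (a point): centre of the top face of the plunger head, 100 mm above the table when up, 86 mm when fully down; moves with it. The push is straight down
- catch (a joint): turn of the safety catch, rad: 0 to 0.1 at the start = engaged, 1.0 = fully flipped, at its stop. It turns about the pivot's x axis: the thumb tab goes from leaning 25 degrees outward (the stand's -y) at 0 over the top to 32 degrees towards the lever (+y); the bar drops clear of the lever from about 0.75 on. Slight friction (about 1 N at the tab's end); it stays where it is left
- catch_pivot (a point): point on the catch's turning axis, fixed on the stand at (-4, -140, 130) mm in the stand's frame; axes as the stand's. A flat steel bar (8 mm thick along x, 12 mm high, reaching 82 mm from here) lies level towards +y across the front of the lever when engaged. The post that carries the catch is behind it (16 mm along x, beginning 20 mm behind this point; 22 mm wide; its top 12 mm above this point)
- catch_tip (a point): centre of the 18 mm steel ball at the end of the catch's thumb tab, a 10 mm rod; 50 mm from the catch pivot, moves with the catch: at joint 0 it lies 45 mm above the pivot and 21 mm outward (-y), fully flipped 42 mm above and 27 mm inward (+y)
- lever (a joint): turn of the lift lever, rad: 0 = at rest, leaning 0.35 rad to the rear of the stand (+x); 0.70 = fully pulled to the front (-x), at its stop, leaning 0.35 rad to the front. A spring always drives it back to 0: pulling at the knob takes about 3 N at the start and 8 N at the stop. While the catch is engaged it can move only about 0.05 rad. It lifts the probe of the measuring head
- lever_pivot (a point): point on the lever's hinge axis, fixed on the stand at (0, -70, 55) mm in the stand's frame; the hinge axis is the stand's y
- lever_arm: the lever: 12 mm steel rod with a black ball knob at its upper end and a small steel lug on the front of the rod 80 mm up, which the catch's bar blocks; origin on the hinge axis at lever_pivot, turns with the lever
- lever_knob (a point): centre of the lever's ball knob, 32 mm wide, 140 mm from the lever pivot; moves with the lever in the stand's x-z plane. At rest it is 48 mm to the rear of the pivot and 131 mm above it
- ring_gauge: plain steel ring, 44 mm outside, 26 mm bore, 18 mm high, loose on the stand's base between anvil and lever; origin at the centre of its underside
- pin_gauge: upright steel pin, 18 mm thick, 45 mm high, loose on the rear of the stand's base; origin at the centre of its underside
- brass_weight: small knobbed brass weight, 28 mm thick, 46 mm high, on the table between the stand and the control boxes; origin at the centre of its underside
- mug: white mug, 80 mm wide, 90 mm high, on the left of the table; origin at the centre of its underside
- driver: screwdriver lying on the table in front of the stand; origin under its middle
- specimen: flat steel roughness specimen plate, 90 x 60 x 12 mm, on the table in front of the stand; origin at the centre of its underside
- flask: white plastic bottle with black cap, 56 mm thick, 130 mm high, on the left of the table; origin at the centre of its underside

How it is judged:
By the outcome, as a careful person would: the job done as asked, in the order asked, and still so for the second after the job is handed in, while the arm keeps its last pose, push and grip.
It also fails if it takes over 61 s, if anything falls off the work surface, if the arm or the gripper's body presses on something with over 40 N, if the wrist force passes 120 N, or if a joint passes its speed limit or range.

## Working session

There is one attempt and no reset: what is moved stays moved. The work goes in short steps, Python scripts to look and compute and a tool call to move; the robot and the scene stay as the last step left them, time stands still between calls to the robot, and variables do not carry over. Pictures are saved under pics/ and viewed, about 8 in all and at most 12, crops included, and the job is handed in when it is done.

Besides the shell and the picture viewer there is one more tool, called after ">>>" by a JSON object that holds its "name" and its "arguments", one argument or row to a line. apply_moves: Moves the arm, as the interface text tells. Its arguments: {"type":"object","properties":{"series":{"type":"array"}},"required":["series"]}

```bash
mkdir -p pics; python3 - <<'E'
from cell import monitor,cams,env
import cv2,numpy as np
print(monitor.state(), env.tcp_to_tips)
for n in("scene","top"):
    c=cams.read_camera(n); cv2.imwrite(f"pics/{n}0.png",c["image"][:,:,::-1])
    print(n,{k:(np.round(v,4).tolist()) for k,v in c.items() if k!="image"})
E
```

```text
{'t': 0.0, 'joints': array([ 1.11040956e+00,  4.91560792e-01,  1.55947547e+00,  1.66881726e-05,
        1.09168931e+00, -1.05607140e-01]), 'qvel': array([ 0.00034841,  0.00051634, -0.00213751,  0.00107111,  0.00079226,
        0.00066838]), 'tau': array([-1.78026898e-03, -6.12633491e+01, -2.58178550e+01,  6.91634906e-02,
        4.82917868e-02, -1.07753444e-04]), 'eef_pos': array([217.07879174, 586.04784794, 404.15189912]), 'tcp_rot': array([-1.68946668,  1.56966331, -2.04425401]), 'ft_force': array([0.69135377, 0.60699934, 0.48626668]), 'moment': array([-0.00157847, -0.04640542,  0.01896039]), 'opening': 0.9992839537847802} 190.1
scene {'fx': 467.9775, 'fy': 467.9775, 'cx': 322.8984, 'cy': 240.1111, 'position': [1019.3215, -609.3078, 758.5006], 'orientation': [-2.2117, 0.0146, 0.6456]}
top {'fx': 614.9016, 'fy': 614.9016, 'cx': 328.0287, 'cy': 240.7697, 'position': [329.692, 67.8475, 1507.2862], 'orientation': [-3.0241, 0.0008, -1.559]}
```

View pics/scene0.png

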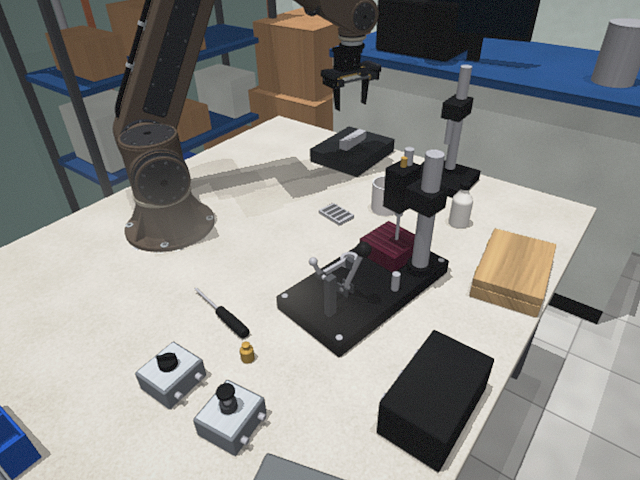

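View pics/top0.png

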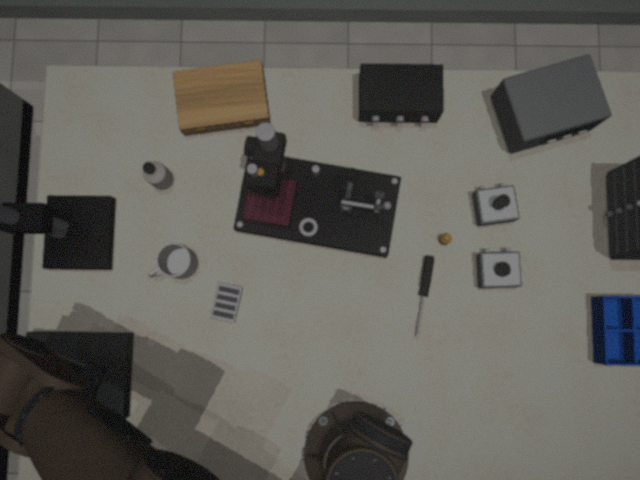

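The scene view shows the plunger (tall, on a stem) on the box at (228,395), and the plain knob at (168,362). In the top view the plunger box is at about (498,204). The stand base spans (234–401,152–256), with the catch and lever near (365,203). I'll enlarge both views for accurate pixels.

```bash
cat > h.py <<'E'
import numpy as np,cv2
from scipy.spatial.transform import Rotation as R
from cell import monitor,cams,job,env
def cal(n):
    return cams.read_camera(n)
def ray(c,p):
    d=R.from_euler('xyz',c["orientation"]).as_matrix()@np.array([(p[0]-c["cx"])/c["fx"],(p[1]-c["cy"])/c["fy"],1])
    return np.array(c["position"]),d
def onz(c,p,z):
    o,d=ray(c,p); return o+d*(z-o[2])/d[2]
def two(c1,p1,c2,p2):
    o,d=ray(c1,p1);q,e=ray(c2,p2)
    s=np.linalg.lstsq(np.c_[d,-e],q-o,rcond=None)[0]
    a,b=o+d*s[0],q+e*s[1]; return (a+b)/2,np.linalg.norm(a-b)
def proj(c,P):
    v=R.from_euler('xyz',c["orientation"]).as_matrix().T@(np.array(P)-c["position"])
    return c["cx"]+c["fx"]*v[0]/v[2],c["cy"]+c["fy"]*v[1]/v[2]
def crop(im,x,y,w,h,k,fn):
    cv2.imwrite(fn,cv2.resize(im[y:y+h,x:x+w,::-1],None,fx=k,fy=k,interpolation=cv2.INTER_CUBIC))
E
python3 - <<'E'
from h import *
t=cal("top")["image"];s=cal("scene")["image"]
g=lambda im:np.clip(255*(im/255.)**.55,0,255).astype(np.uint8)
a=cv2.resize(g(t)[145:265,225:405],None,fx=4.4,fy=4.4,interpolation=2)
crop(g(t),225,140,180,130,4.4,"pics/t1.png") if 0 else cv2.imwrite("pics/t1.png",cv2.resize(g(t)[145:265,225:405,::-1],None,fx=4,fy=4,interpolation=2))
cv2.imwrite("pics/s1.png",cv2.resize(g(s)[220:370,260:460,::-1],None,fx=4,fy=4,interpolation=2))
p=np.hstack([cv2.resize(g(t)[175:225,465:530,::-1],(520,400),interpolation=2)])
q=cv2.resize(g(s)[370:460,185:275,::-1],(280*1,280),interpolation=2)
q2=np.zeros((400,280,3),np.uint8);q2[:280]=q
cv2.imwrite("pics/p1.png",np.hstack([p,q2]))
E
```

```text
(no output)
```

View pics/t1.png

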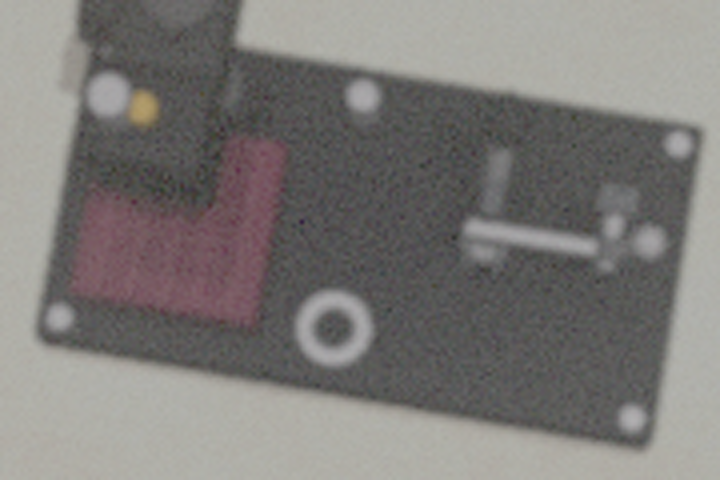

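View pics/s1.png

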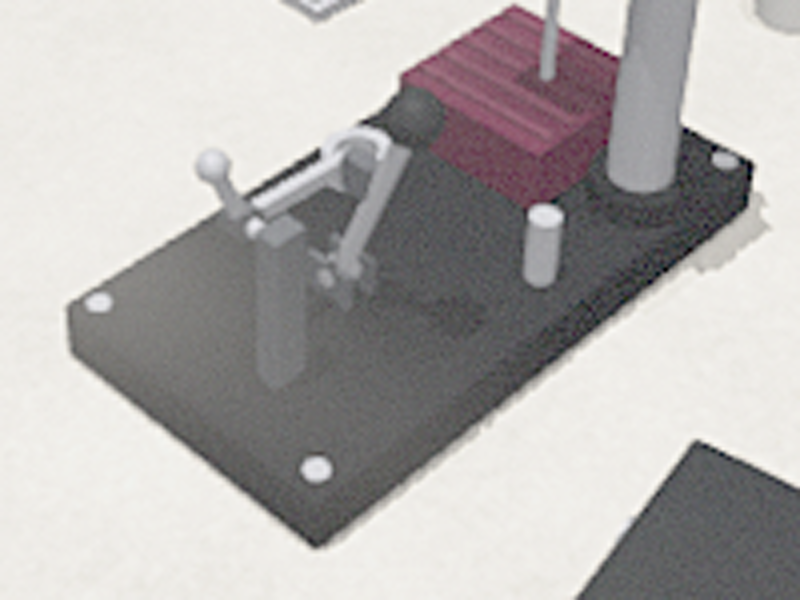

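View pics/p1.png

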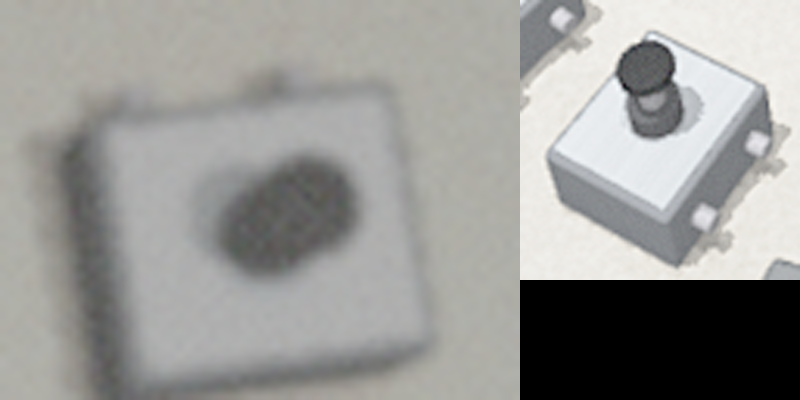

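Base corners in the top crop are about (703,130), (647,446) and (40,340). The catch ball is at (649,242) there and at (213,165) in the scene crop, and the lever knob is at (414,116) in the scene crop. The catch is engaged. Next I compute positions.

```bash
python3 - <<'E'
from h import *
t=cal("top");s=cal("scene")
T=lambda x,y:(225+x/4-.375,145+y/4-.375)
S=lambda x,y:(260+x/4-.375,220+y/4-.375)
np.set_printoptions(precision=1,suppress=True)
# screws at top 40..44
for n,p in dict(rr=(679,144),fr=(631,419),fl=(58,318)).items(): print(n,onz(t,T(*p),43))
for n,p in dict(rr=(703,130),fr=(647,446),fl=(40,340)).items(): print("corner",n,onz(t,T(*p),40))
for n,p in dict(fr=(98,302),rr=(316,468),rl=(725,160)).items(): print("scene screw",n,onz(s,S(*p),43))
fr=onz(t,T(631,419),43);rr=onz(t,T(679,144),43);fl=onz(t,T(58,318),43)
print("ball",two(t,T(649,242),s,S(213,165)))
print("knob scene z=186",onz(s,S(414,116),186.5))
print("plunger",two(t,(503.2,200.8),s,(225.2,391)), onz(t,(503.2,200.8),100),onz(s,(225.2,391),100))
ctr=(onz(t,T(703,130),40)+onz(t,T(40,340),40))/2
yaw=np.arctan2(*( (fl-fr)[[1,0]]))-np.pi/2
y2=np.arctan2(*((rr-fr)[[1,0]])); print("ctr",ctr,yaw,y2)
# saddle check
for y in(yaw,y2):
    M=R.from_euler('z',y).as_matrix();o=np.array([ctr[0],ctr[1],0])
    for n,P in dict(ball=(-4,-161,175),knob=(48,-70,186),piv=(-4,-140,130)).items():
        w=o+M@P; print(n,w,(np.array(proj(t,w))-[225,145])*4,(np.array(proj(s,w))-[260,220])*4)
st=monitor.state();print(R.from_euler('xyz',st['tcp_rot']).as_matrix())
E
```

```text
rr [651.3 -88.2  43. ]
fr [483.3 -59.3  43. ]
fl [540.4 285.4  43. ]
corner rr [ 660.8 -103.1   40. ]
corner fr [467.5 -69.2  40. ]
corner fl [527.3 296.3  40. ]
scene screw fr [486.8 -62.3  43. ]
scene screw rr [653.8 -89.   43. ]
scene screw rl [711.4 254.4  43. ]
ball (array([567.5, -57.1, 176.1]), np.float64(0.991220027431769))
knob scene z=186 [633.3  22.5 186.5]
plunger (array([ 595.8, -335.3,   94.4]), np.float64(2.4573022672570457)) [ 594.  -334.7  100. ] [ 600.3 -336.8  100. ]
ctr [594.1  96.6  40. ] -0.16402784898453437 -0.17019017385308394
ball [563.8 -61.6 175. ] [654.8 246.8] [199.1 167.2]
knob [630.   19.7 186. ] [508.4 122.5] [403.8 115.7]
piv [567.3 -40.9 130. ] [610.6 254.1] [232.2 216.9]
ball [562.9 -61.4 175. ] [654.5 248.6] [197.8 166.2]
knob [629.5  19.5 186. ] [508.7 123.4] [402.8 115.6]
piv [566.4 -40.7 130. ] [610.3 255.6] [231.1 216.1]
[[-0.   0.3  0.9]
 [-0.   0.9 -0.3]
 [-1.  -0.  -0. ]]
```

```bash
cat >> h.py <<'E'
O=np.array([597,98,0.]);YAW=-0.167
def stand(P): return O+R.from_euler('z',YAW).as_matrix()@np.array(P,float)
def shift(target,yaw=None):
    "shift in cm (tool axes) bringing the fingertips to the world point target, and turn about tool x"
    st=monitor.state();M=R.from_euler('xyz',st['tcp_rot']).as_matrix()
    tip=st['eef_pos']+[0,0,-190.1]
    w=np.arctan2(M[1,1],M[0,1])
    print("tip",tip.round(1),"F",st['ft_force'].round(1),"open",round(st['opening'],2),"t",round(st['t'],2),"yaw",round(w,3))
    if target is not None: print("shift",(M.T@(np.array(target)-tip)/10).round(2),"turn",None if yaw is None else round(w-yaw,3))
E
python3 -c "
from h import *
shift([596.5,-336,214],YAW)"
```

```text
tip [217.1 586.1 214.4] F [-0.9  0.5 -0.3] open 1.0 t 0.3 yaw 1.216
shift [ 7.000e-02 -7.328e+01  6.761e+01] turn 1.383
```

>>> {"name": "apply_moves", "arguments": {
  "series": [
    [1, [0, -73.3, 67.6], 0.15],
    [1, [0, -73.3, 67.6], 0.3],
    [1, [0, -73.3, 67.6], 0.45],
    [1, [0, -73.3, 67.6], 0.6],
    [1, [0, -73.3, 67.6], 0.75],
    [1, [0, -73.3, 67.6], 0.9],
    [1, [0, -73.3, 67.6], 1.05],
    [1, [0, -73.3, 67.6], 1.2],
    [1, [0, -73.3, 67.6], 1.38],
    [1, [0, -73.3, 67.6], 1.38],
    [1, [0, -73.3, 67.6], 1.38],
    [1, [0, -73.3, 67.6], 1.38],
    [1, [0, -73.3, 67.6], 1.38],
    [1, [0, -73.3, 67.6], 1.38],
    [1, [0, -73.3, 67.6], 1.38],
    [1, [0, -73.3, 67.6], 1.38],
    [1, [0, -73.3, 67.6], 1.38],
    [1, [0, -73.3, 67.6], 1.38]
  ]
}}

```text
t: 2.55
eef_pos: [596.1, -335.8, 404.2]
tcp_rot: [-2.217, 1.57, 2.331]
ft_force: [0.2, 1.1, 0.2]
opening: 0.005
```

```bash
python3 -c "
from h import *
shift([596.5,-336,112],YAW)"
```

```text
tip [ 596.1 -335.8  214.1] F [0.2 1.1 0.2] open 0.01 t 2.55 yaw -0.164
shift [10.21  0.05  0.02] turn 0.003
```

Down to 12 mm above the head, then check from the cameras.

>>> {"name": "apply_moves", "arguments": {
  "series": [
    [1, [5, 0, 0], 0],
    [1, [10, 0, 0], 0],
    [1, [10.2, 0, 0], 0],
    [1, [10.2, 0, 0], 0]
  ]
}}

```text
t: 3.05
eef_pos: [596.8, -335.6, 304.8]
tcp_rot: [1.193, 1.569, -0.541]
ft_force: [-0.3, -0.3, 0.9]
opening: 0.003
```

```bash
python3 - <<'E'
from h import *
t=cal("top");s=cal("scene")
print(proj(t,(596.5,-336,100)),proj(s,(596.5,-336,100)))
shift(None)
g=lambda im:np.clip(255*(im/255.)**.55,0,255).astype(np.uint8)
cv2.imwrite("pics/p2.png",np.hstack([cv2.resize(g(t["image"])[160:240,460:540,::-1],(400,400),interpolation=2),cv2.resize(g(s["image"])[350:450,180:280,::-1],(400,400),interpolation=2)]))
E
```

```text
(np.float64(503.74741077580245), np.float64(199.7548332587294)) (np.float64(223.94172697525673), np.float64(389.5209425452315))
tip [ 596.7 -335.9  115.2] F [-0.4 -0.4 -0.7] open 0.0 t 3.15 yaw -0.164
```

View pics/p2.png

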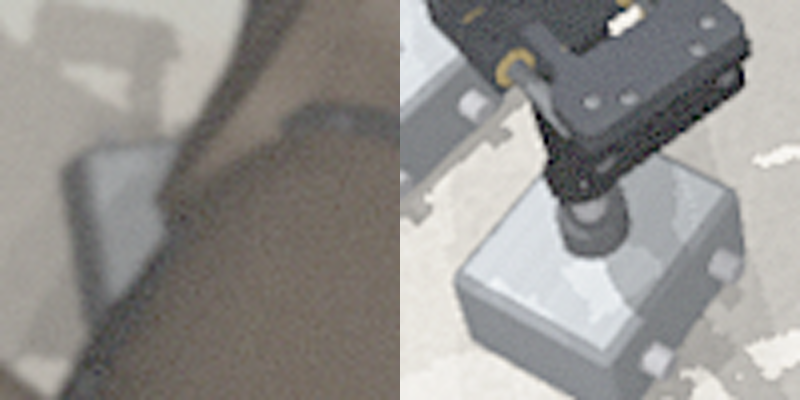

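The right half shows the closed fingers directly over the plunger head, at about (585,190) in the picture. Pressing in small steps.

>>> {"name": "apply_moves", "arguments": {
  "series": [
    [1, [0.6, 0, 0], 0],
    [1, [1.2, 0, 0], 0],
    [1, [1.5, 0, 0], 0],
    [1, [1.8, 0, 0], 0],
    [1, [2.1, 0, 0], 0],
    [1, [2.3, 0, 0], 0],
    [1, [2.5, 0, 0], 0],
    [1, [2.5, 0, 0], 0],
    [1, [2.5, 0, 0], 0]
  ]
}}

```text
t: 4.28
eef_pos: [596.4, -336.1, 277.9]
tcp_rot: [1.448, 1.571, -0.287]
ft_force: [-1.6, 0.2, 5.2]
opening: 0.002
```

>>> {"name": "apply_moves", "arguments": {
  "series": [
    [1, [0.1, 0, 0], 0],
    [1, [0.2, 0, 0], 0],
    [1, [0.3, 0, 0], 0],
    [1, [0.3, 0, 0], 0],
    [1, [0.3, 0, 0], 0]
  ]
}}

```text
t: 4.9
eef_pos: [596.3, -336.1, 276.3]
tcp_rot: [1.123, 1.57, -0.611]
ft_force: [-3.8, 2.0, 15.6]
opening: 0.006
```

Force jumped to 15.6 N at tip height 86 mm, so the plunger is on its stop. Releasing it.

>>> {"name": "apply_moves", "arguments": {
  "series": [
    [1, [-1, 0, 0], 0],
    [1, [-2, 0, 0], 0],
    [1, [-6, 0, 0], 0],
    [1, [-12, 0, 0], 0],
    [1, [-12.8, 0, 0], 0],
    [1, [-12.8, 0, 0], 0],
    [1, [-12.8, 0, 0], 0]
  ]
}}

```text
t: 5.78
eef_pos: [596.3, -336.0, 400.9]
tcp_rot: [-2.049, 1.568, 2.5]
ft_force: [-0.1, 0.5, -0.6]
opening: 0.002
```

```bash
python3 -c "
from h import *
print(stand([-4,-161,175]),stand([-4,-113,172]),stand([-4,-202,214]))
a=stand([-4,-202,214])
shift(a,YAW)
t=cal('top');s=cal('scene')
g=lambda im:np.clip(255*(im/255.)**.55,0,255).astype(np.uint8)
cv2.imwrite('pics/p3.png',cv2.resize(g(s['image'])[350:450,180:280,::-1],(400,400),interpolation=2))"
```

```text
[566.29344959 -60.09524902 175.        ] [574.27224181 -12.76303087 172.        ] [ 559.47823124 -100.52485202  214.        ]
tip [ 596.3 -336.   210.8] F [-0.1  0.5 -0.6] open 0.0 t 5.78 yaw -0.164
shift [ -0.27  -7.48 -22.63] turn 0.003
```

View pics/p3.png

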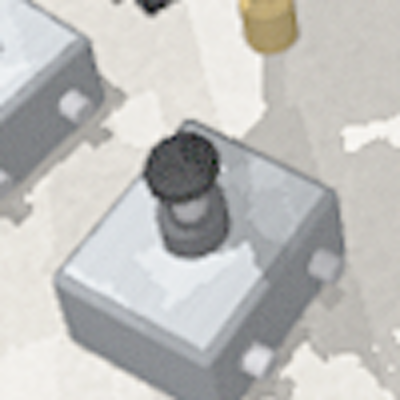

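The plunger is back up, with its head at (182,165). Now to the outward side of the catch tab.

>>> {"name": "apply_moves", "arguments": {
  "series": [
    [1, [0, -7.5, -22.6], 0],
    [1, [0, -7.5, -22.6], 0],
    [1, [0, -7.5, -22.6], 0],
    [1, [0, -7.5, -22.6], 0],
    [1, [0, -7.5, -22.6], 0],
    [1, [2.5, -7.5, -22.6], 0],
    [1, [4.7, -7.5, -22.6], 0],
    [1, [4.7, -7.5, -22.6], 0],
    [1, [4.7, -7.5, -22.6], 0]
  ]
}}

```text
t: 7.0
eef_pos: [559.6, -101.5, 356.1]
tcp_rot: [1.538, 1.57, -0.198]
ft_force: [0.3, 0.2, 0.2]
opening: 0.004
```

```bash
python3 - <<'E'
from h import *
s=cal("scene")
shift(stand([-4,-135,164]),YAW)
g=lambda im:np.clip(255*(im/255.)**.55,0,255).astype(np.uint8)
cv2.imwrite("pics/c1.png",cv2.resize(g(s["image"])[200:350,240:440,::-1],None,fx=4,fy=4,interpolation=2))
E
```

```text
tip [ 559.5 -101.4  166.3] F [-0.3 -0.4  1. ] open 0.0 t 7.05 yaw -0.164
shift [ 0.23 -0.   -6.78] turn 0.003
```

View pics/c1.png

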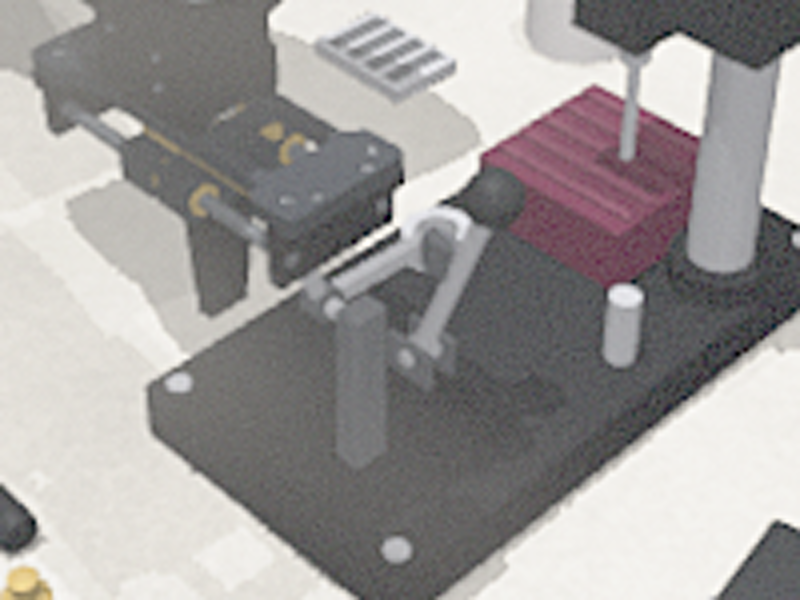

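The fingers stand outward of the catch, at (215,290). The tab is hidden behind the gripper body. Pushing inward.

>>> {"name": "apply_moves", "arguments": {
  "series": [
    [1, [0, 0, -1.5], 0],
    [1, [0, 0, -2.2], 0],
    [1, [0, 0, -2.8], 0],
    [1, [0, 0, -3.4], 0],
    [1, [0, 0, -4], 0],
    [1, [0, 0, -4.6], 0],
    [1, [0, 0, -5.2], 0],
    [1, [0, 0, -5.8], 0],
    [1, [0, 0, -6.3], 0],
    [1, [0, 0, -6.6], 0],
    [1, [0, 0, -6.6], 0]
  ]
}}

```text
t: 8.43
eef_pos: [570.1, -35.5, 355.7]
tcp_rot: [-3.097, 1.571, 1.452]
ft_force: [-0.2, -0.7, 0.7]
opening: 0.004
```

>>> {"name": "apply_moves", "arguments": {
  "series": [
    [1, [0, 0, -0.2], 0],
    [1, [0, 0, -0.4], 0],
    [1, [0, 0, -0.6], 0],
    [1, [0, 0, -0.6], 0],
    [1, [0, 0, -0.6], 0]
  ]
}}

```text
t: 9.05
eef_pos: [570.9, -31.0, 355.7]
tcp_rot: [-0.061, 1.568, -1.796]
ft_force: [-2.0, -12.7, -0.1]
opening: 0.003
```

12.7 N at the expected stop position. Back off, rise and look.

>>> {"name": "apply_moves", "arguments": {
  "series": [
    [1, [0, 0, 1], 0],
    [1, [0, 0, 3], 0],
    [1, [-3, 0, 5], 0],
    [0.5, [-8, 0, 8], 0],
    [0, [-12, 0, 13], 0],
    [-1, [-12, 0, 13], 0],
    [-1, [-12, 0, 13], 0],
    [-1, [-12, 0, 13], 0]
  ]
}}

```text
t: 10.05
eef_pos: [549.8, -157.5, 474.5]
tcp_rot: [-1.941, 1.569, 2.608]
ft_force: [0.7, 0.4, 0.8]
opening: 0.471
```

```bash
python3 - <<'E'
from h import *
s=cal("scene");t=cal("top")
shift(stand([48,-70,240]),YAW)
for n,P in dict(tip=(-4,-113,172),knob=(48,-70,186)).items(): print(n,(np.array(proj(s,stand(P)))-[240,200])*4)
g=lambda im:np.clip(255*(im/255.)**.55,0,255).astype(np.uint8)
cv2.imwrite("pics/c2.png",cv2.resize(g(s["image"])[200:350,240:440,::-1],None,fx=4,fy=4,interpolation=2))
E
```

```text
tip [ 550.  -157.4  284.7] F [0.2 0.8 0.5] open 0.56 t 10.15 yaw -0.163
shift [  4.47   5.27 -18.94] turn 0.004
tip [355.24397291 209.85127875]
knob [489.78573277 196.39398329]
```

View pics/c2.png

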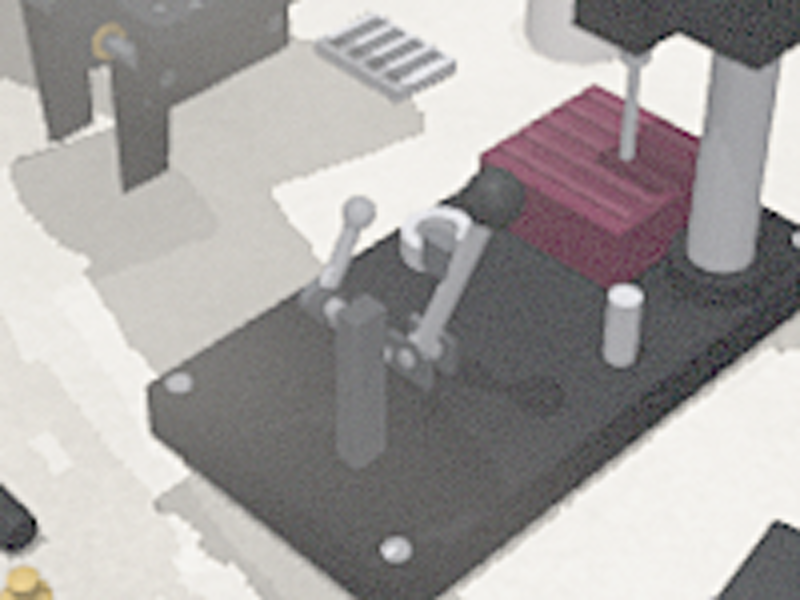

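The catch is fully over, its ball at (359,211) against a predicted (355,210), and the bar no longer crosses the lever. The knob is at (497,196), about 3 mm from the prediction. Moving above the knob and lowering.

>>> {"name": "apply_moves", "arguments": {
  "series": [
    [-1, [0, 5.4, -19.1], 0],
    [-1, [0, 5.4, -19.1], 0],
    [-1, [0, 5.4, -19.1], 0],
    [-1, [0, 5.4, -19.1], 0],
    [-1, [0, 5.4, -19.1], 0],
    [-1, [4, 5.4, -19.1], 0],
    [-1, [8, 5.4, -19.1], 0],
    [-1, [11.8, 5.4, -19.1], 0],
    [-1, [11.8, 5.4, -19.1], 0],
    [-1, [11.8, 5.4, -19.1], 0]
  ]
}}

```text
t: 11.4
eef_pos: [634.4, 20.7, 359.3]
tcp_rot: [1.682, 1.569, -0.054]
ft_force: [0.4, 1.3, 0.4]
opening: 0.999
```

```bash
python3 - <<'E'
from h import *
s=cal("scene")
shift(stand([48,-70,167]),YAW)
g=lambda im:np.clip(255*(im/255.)**.55,0,255).astype(np.uint8)
cv2.imwrite("pics/l1.png",cv2.resize(g(s["image"])[200:350,240:440,::-1],None,fx=4,fy=4,interpolation=2))
E
```

```text
tip [634.4  20.9 169.6] F [-0.4  1.2  1.2] open 1.0 t 11.45 yaw -0.165
shift [ 0.26 -0.17  0.02] turn 0.002
```

View pics/l1.png

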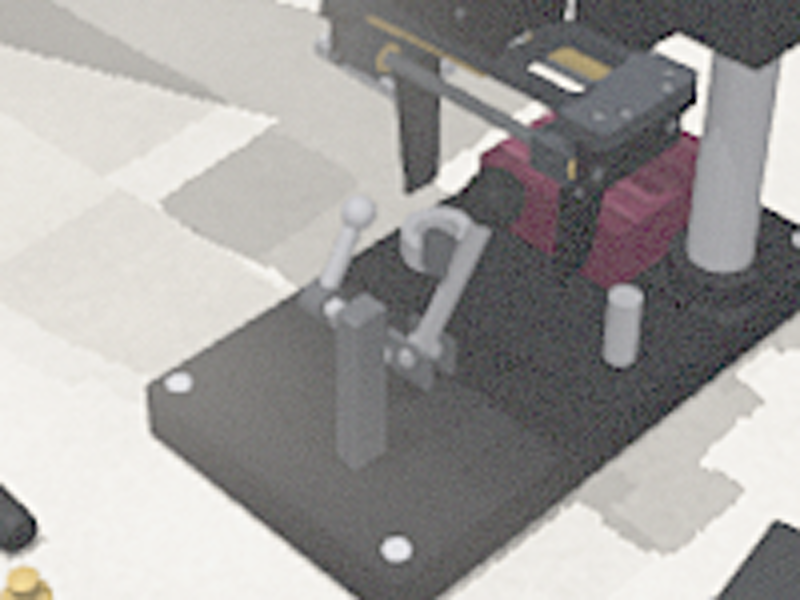

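The fingers straddle the knob at (497,195), with the tips at (420,185) and (575,265). Closing.

>>> {"name": "apply_moves", "arguments": {
  "series": [
    [0, [0, 0, 0], 0],
    [0.3, [0, 0, 0], 0],
    [1, [0, 0, 0], 0],
    [1, [0, 0, 0], 0],
    [1, [0, 0, 0], 0],
    [1, [0, 0, 0], 0]
  ]
}}

```text
t: 12.2
eef_pos: [634.3, 21.5, 357.7]
tcp_rot: [-2.766, 1.571, 1.782]
ft_force: [0.1, -0.5, -0.3]
opening: 0.423
```

>>> {"name": "apply_moves", "arguments": {
  "series": [
    [1, [0, 0, 0], 0],
    [1, [0, 0, 0], 0],
    [1, [0, 0, 0], 0]
  ]
}}

```text
t: 12.58
eef_pos: [633.7, 21.6, 357.6]
tcp_rot: [-1.532, 1.568, 3.016]
ft_force: [-5.5, 0.6, 3.3]
opening: 0.321
```

Gripped: opening 0.32 is about 30.5 mm. Pulling along the arc.

>>> {"name": "apply_moves", "arguments": {
  "series": [
    [1, [-0.2, -0.7, 0], 0],
    [1, [-0.4, -1.5, 0], 0],
    [1, [-0.6, -2.3, 0], 0],
    [1, [-0.75, -3.1, 0], 0],
    [1, [-0.8, -4.0, 0], 0],
    [1, [-0.85, -4.8, 0], 0],
    [1, [-0.8, -5.6, 0], 0],
    [1, [-0.75, -6.5, 0], 0],
    [1, [-0.6, -7.3, 0], 0],
    [1, [-0.45, -8.1, 0], 0],
    [1, [-0.2, -8.9, 0], 0],
    [1, [0, -9.5, 0], 0],
    [1, [0, -9.5, 0], 0],
    [1, [0, -9.5, 0], 0]
  ]
}}

```text
t: 14.32
eef_pos: [541.6, 37.4, 359.5]
tcp_rot: [1.809, 1.563, 0.074]
ft_force: [7.7, 3.8, 7.2]
opening: 0.321
```

```bash
python3 - <<'E'
from h import *
s=cal("scene")
shift(stand([-48,-70,167]),YAW)
print((np.array(proj(s,stand((-48,-70,186))))-[240,200])*4)
g=lambda im:np.clip(255*(im/255.)**.55,0,255).astype(np.uint8)
cv2.imwrite("pics/l2.png",cv2.resize(g(s["image"])[200:350,240:440,::-1],None,fx=4,fy=4,interpolation=2))
E
```

```text
tip [541.6  37.3 169.4] F [8.3 3.8 6.9] open 0.32 t 14.38 yaw -0.164
shift [ 0.24 -0.35  0.1 ] turn 0.003
[355.70488122 116.84627547]
```

View pics/l2.png

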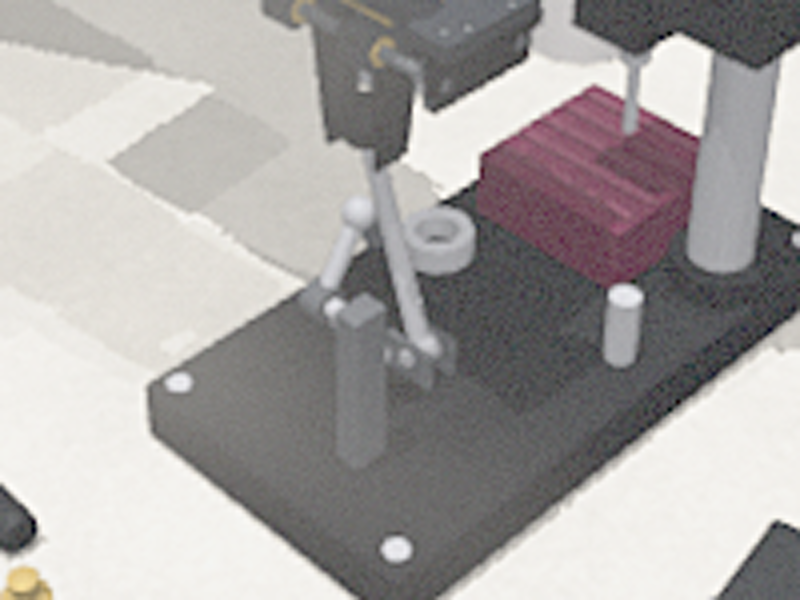

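The lever leans to the front, its rod running from (425,345) to (370,150). The probe tip is lifted, with its end at about (630,130) where it was at 157. Now I take up the rest gently until the stop is felt.

>>> {"name": "apply_moves", "arguments": {
  "series": [
    [1, [0, -0.2, 0], 0],
    [1, [0.1, -0.3, 0], 0],
    [1, [0.1, -0.4, 0], 0],
    [1, [0.1, -0.4, 0], 0],
    [1, [0.1, -0.4, 0], 0]
  ]
}}

```text
t: 15.0
eef_pos: [538.2, 37.9, 358.7]
tcp_rot: [1.75, 1.561, 0.015]
ft_force: [12.2, 3.2, 4.9]
opening: 0.326
```

>>> {"name": "apply_moves", "arguments": {
  "series": [
    [1, [0, -0.15, 0], 0],
    [1, [0, -0.3, 0], 0],
    [1, [0, -0.3, 0], 0],
    [1, [0, -0.3, 0], 0]
  ]
}}

```text
t: 15.5
eef_pos: [536.0, 38.2, 358.5]
tcp_rot: [1.731, 1.558, -0.004]
ft_force: [19.1, 2.3, -1.0]
opening: 0.325
```

```bash
python3 - <<'E'
from h import *
s=cal("scene")
shift(None)
g=lambda im:np.clip(255*(im/255.)**.55,0,255).astype(np.uint8)
cv2.imwrite("pics/f.png",cv2.resize(g(s["image"])[150:450,130:530,::-1],None,fx=2,fy=2,interpolation=2))
E
```

```text
tip [536.   38.2 168.4] F [18.8  3.1 -1.2] open 0.32 t 15.55 yaw -0.164
```

View pics/f.png

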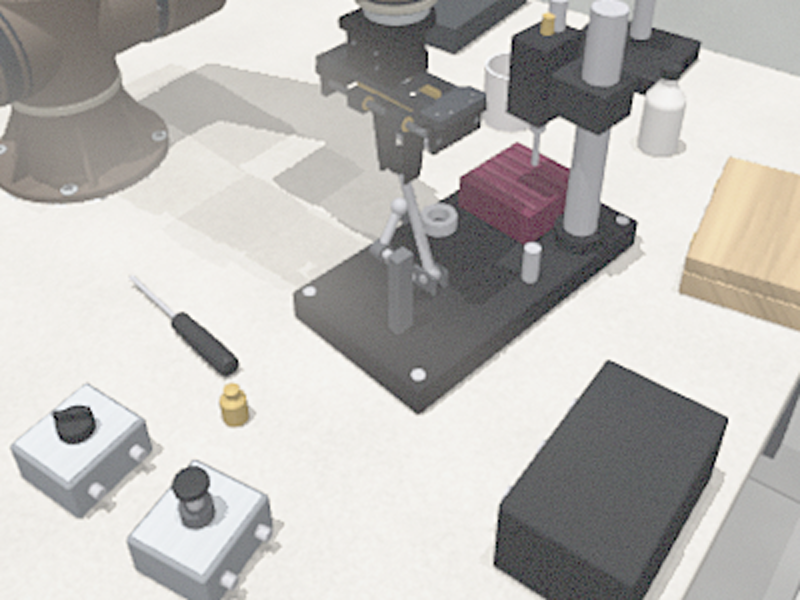

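The lever is held at the front with the rod from (430,275) to (408,180). The catch ball is flipped, at (399,207), and the plunger is up, at (190,485). The ring, pin, weight and driver are in place. Handing in.

```bash
python3 -c "
from cell import job
print(job.job_done())"
```

```text
the job is handed in; nothing more can be done
None
```

The job is handed in, with all three steps done in order. It took about 15.6 s of the 61 s allowed.

- **Plunger:** I pressed it down with closed fingers until the fingertips were at 86 mm and the force reached 15.6 N, well above the spring's 6 N, so it was on its stop. A later picture shows it back up.
- **Catch:** I pushed it over until it met its stop at 12.7 N. In the picture its ball was within about 2 mm of the predicted fully flipped position, and the bar was clear of the lever.
- **Lever:** I gripped the knob and pulled it about 97 to 99 mm, against a full travel of 96 mm. The force rose to about 19 N, where the spring alone gives 8 N, so I take it to be on its stop. The arm handed in still gripping it, with the probe visibly lifted.

In the last picture the ring, pin, weight and screwdriver had not moved. The specimen plate was hidden in that picture. I did not compare the mug and flask closely, but the arm did not go near them after the start. No check failed. The only disagreement was about 2–6 mm between the two cameras' positions for the plunger and knob, which did not affect the work.

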